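# Check a turned disc with the spring-pin moisture probe

### The job

Fold the blue hinged frame fully down onto the sloping stand so that it keeps the wooden disc in place. Then take the orange moisture probe out of its grey holder and hold its spring pin on the red dot on the disc, square to the disc's sloping face and pressed gently, with the pin about half pushed in. Finish while holding it there in the gripper; do not press hard, and leave the tape measure, the wax tin and the white adapter alone.

Things in the scene. Friction and masses are not known exactly. Their poses are not given: they have to be found in the camera images.
- stand: fixed plywood stand, sloping face 190 x 190 mm. Origin at the face's centre, 58 mm above the bench; x runs up the slope (away from the robot, give or take the yaw), y across to the left, z square out of the face. The face slopes 0.38 rad (22 deg), low edge towards the robot. Six pegs 14 mm high surround the disc on the middle of the face
- frame (a joint): angle of the blue frame to the face, rad: 0 = fully down (end stop, parallel to the face, 2 mm above the disc), grows as the free end rises, to 1.6. Stiff friction hinge along the stand's top edge: stays where it is left; 2 to 4 N on the front rail folds it down. Frame 10 mm thick, 180 mm wide, window 124 mm wide, 137 mm long, through which the disc is reached
- frame_hinge (a point): middle of the frame's hinge line, fixed to the stand at x = 101 mm, y = 0, z = 12 mm in the stand's frame. The hinge line is parallel to the stand's y axis
- frame_rail (a point): middle of the outer face (the upper one when folded down) of the frame's front rail, which is 34 mm long (with a 50 mm wide tab 25 mm farther out) : 183 mm from the hinge line along the frame and 18 mm off it along the frame's outer normal
- disc: loose round reddish-brown wooden disc, 156 mm across, 18 mm thick, lying on the stand between the pegs. Origin at the centre of its underside, z square out of its face; it may be turned any way about z
- dot_centre (a point): centre of the red dot, 18 mm across, with a white border 4 mm wide round it, on the disc's upper face, 30 mm from the disc's centre
- holder: fixed grey block 64 x 64 mm, 56 mm high, with an upright hole 19 mm across in the middle of the top. Origin at the centre of its underside on the bench
- probe: loose moisture probe, 143 mm, 0.12 kg, upright in the holder, pin down. Origin at the pin's point when out (6 mm above the bench in the holder), z towards its rear. From the point: steel pin 6 mm across to 20 mm, nose 16 mm across to 50 mm (in the hole), round orange body 26 mm across to 138 mm (grip here), black cap to 143 mm. Lift straight up over 50 mm to clear the holder
- probe_pin (a joint): how far the spring pin is pushed into the probe, m: 0 = out, 0.016 = fully in; pushing takes 0.5 N at first and 0.25 N more for each mm (2.5 N when half in)
- probe_tip (a point): the point of the spring pin (moves with the pin)
- tape_measure: loose yellow tape measure 66 x 83 x 36 mm, to be left alone; origin at the centre of its underside
- wax_tin: loose round dark blue and white wax tin 78 mm across, 36 mm high, to be left alone; origin at the centre of its underside
- alu_adapter: loose white adapter ring 64 mm across, 39 mm high, to be left alone; origin at the centre of its underside
There are look-alikes about, which are no part of the job. What is shaped like the probe but purple is not meant.

How it is judged:
By the outcome, as a careful person would: the job done as asked, in the order asked, and still so for the second after the job is handed in, while the arm keeps its last pose, push and grip.
It also fails if it takes over 56 s, if anything falls off the work surface, if the arm or the gripper's body presses on something with over 40 N, if the wrist force passes 120 N, or if a joint passes its speed limit or range.

### The arm

A 7-joint arm with a two-finger parallel gripper is mounted at the origin on a cart in front of the work surface, level with it; the furniture and walls round the work are solid. World frame = base frame: x ahead of the robot, y to its left, z up, the work surface at z = 0. Lengths are in mm, angles in rad, forces in N, time in s.
With the tool pointing down it reaches from about 425 to 800 mm from the base axis. Payload 8.3 kg.
Tool frame: the origin (TCP) lies midway between the tips of the shut fingers; the grasp point (between the pads) lies 19 mm behind it; z points along the fingers, y is the line along which they close (so a half turn about z gives the same grasp; the last joint's range is limited). The gripper opens to 85 mm and grips with 20 to 120 N. Pads are 22 mm wide; open, the fingers measure 114 mm over their backs; the gripper's body (76 mm by 85 mm) begins 54 mm behind the grasp point. The pads swing forward as they close: fully open they stand 13 mm farther back than shut.
Start: joints at [-1.238, 0.383, 0.016, 1.37, -0.006, 1.388, -0.046], TCP at [240.914, 576.683, 231.279] pointing down, gripper open.
Joint ranges: [-2.95, 2.95], [-0.25, 2.06], [-1.52, 1.56], [0.18, 2.33], [-1.44, 4.58], [0.02, 2.06], [-3.01, 3.01]. Speed limits (rad/s): [2.39, 2.39, 3.01, 3.01, 3.14, 3.14, 3.14].

### API

Orientations are given as a unit quaternion [x, y, z, w].
In Python, from cell import ctrl gives the robot as it stands.
- The arm moves only by the tool drive_tool, never from a script. Its argument "increments" is a list of rows, each a list of 7 numbers: the gripper command: -1 is shut, 1 is fully open, values between are in proportion, then the shift along the world's x, y, z as a fraction of full scale, then the turn, a rotation vector about the world's x, y, z as a fraction of full scale. In form: [[hand, x, y, z, wx, wy, wz], ...]. A call has exactly 5 rows; each row shifts and turns the commanded pose from where the row before left it; what a row does not reach is not made up. Full scale, the value 1, is 2.5 cm for a shift and 0.15 rad for a turn. A row lasts 1/8 s, in which the tool goes at most 62.5 mm and 10.7 degrees, less where a joint would pass 70% of its speed; a pose out of reach is approached as far as the arm can. A call with a number of a shift or a turn outside -1 to 1 is refused whole. A call with a gripper value outside its range is refused whole. The fingers move at their own pace and stop on an object; the grip force is fixed at half the most. Time passes only in rows, so rows that do not move let the fingers close, or fill a call up. It gives the time, the measured TCP pose, the force, the opening and the grip force at its end, in the units of the state.
- ctrl.sense(): the state, without advancing time (a new reading comes with each control period).
- ctrl.snapshot(name): name is "scene" or "side" or "wrist"; returns a dict with "image" (400x640x3 uint8, red, green, blue), "intrinsics" (3x3 intrinsics, pixels), "R" (3x3) and "t" (3): a world point X has camera coordinates R X + t. Camera axes: x right, y down, z forward; pixel columns grow to the right and rows downward; lengths in mm; the calibration is good to about 2 mm. A picture is of the moment at which its call begins. There is no depth.
- ctrl.hand_in(): hands the job in; it is judged then, once.
Trained networks look in a picture, given as the dict that the camera call returned (one of the last four; its "shot" number tells which), for a name from the list of things; names that differ only in an ending like _2 or _b are one class to them, and where a whole thing is asked for, a point or a joint stands for the part that bears it (a point fixed in the world has none). Each returns a list of dicts, best first, with "confidence" (0 to 1); they miss things now and then, are a little off and sometimes report something else, mostly with a low value. They report only what shows in the picture. A call takes as long as a camera call. They do not tell look-alikes from the thing itself.
- ctrl.cut_out(picture, label): "mask" (400x640 bool, what is visible of it) and "location" ([column, row] in pixels, amid what is visible of it).
The state is a dict: "t": time; "qpos": joint angles; "qd": joint speeds; "effort": joint torques, N m; "ee_pos": TCP position; "orientation": TCP orientation; "ft_force": force on the tool from outside, world axes, zero at the start; "wrist_torque": the same for the moment, N m; "finger_gap": opening from 0.0 (shut) to 1.0 (fully open); "finger_force": force on a finger pad.
Only numpy, scipy, OpenCV 4.12 (cv2) and the standard library are available. Lean on these libraries where they do the work, as an engineer would, in place of code of your own. Each camera call takes 0.05 s, during which the arm holds its last target. There are 200 camera calls.

## Working session

There is one attempt and no reset: what is moved stays moved. The work goes in short steps, Python scripts to look and compute and a tool call to move; the robot and the scene stay as the last step left them, time stands still between calls to the robot, and variables do not carry over. Pictures are saved under pics/ and viewed, at most 10 in all, crops included, and the job is handed in when it is done.

Besides the shell and the picture viewer there is one more tool, called after "Emit:" by a JSON object that holds its "method" and its "body", one argument or row to a line. drive_tool: Moves the arm, as the interface text tells. Shift numbers are shares of 2.5 cm and turn numbers shares of 0.15 rad, none past 1 either way. Its arguments: {"type":"object","properties":{"increments":{"type":"array","items":{"type":"array","items":{"type":"number"}}}},"required":["increments"]}

```bash
mkdir -p pics; ls
cat > h.py <<'E'
import numpy as np, cv2, json
from cell import ctrl
from scipy.spatial.transform import Rotation as Ro
def save(p,n): cv2.imwrite(f'pics/{n}.png',p['image'][:,:,::-1])
def ray(p,uv):
    d=np.linalg.inv(p['intrinsics'])@np.array([uv[0],uv[1],1.]); R=np.array(p['R']);
    return -R.T@np.array(p['t']), R.T@d/np.linalg.norm(d)
def onz(p,uv,z):
    c,d=ray(p,uv); return c+d*(z-c[2])/d[2]
def proj(p,X):
    c=np.array(p['R'])@np.asarray(X,float)+np.array(p['t']); q=np.array(p['intrinsics'])@c; return q[:2]/q[2]
def tri(rs):
    A=0;b=0
    for c,d in rs:
        P=np.eye(3)-np.outer(d,d); A=A+P; b=b+P@c
    return np.linalg.solve(A,b)
E
python3 - <<'E'
from h import *
np.set_printoptions(precision=1,suppress=True)
ims=[]
for n in ['scene','side']:
    p=ctrl.snapshot(n); ims.append(p['image'])
    print(n,p['intrinsics'],-np.array(p['R']).T@p['t'],np.array(p['R'])[2])
    for l in ['stand','frame','disc','dot_centre','holder','probe','tape_measure','wax_tin','alu_adapter']:
        for r in ctrl.cut_out(p,l):
            m=r['mask'];ys,xs=np.nonzero(m)
            print(n,l,round(r['confidence'],2),np.array(r['location']),xs.min(),xs.max(),ys.min(),ys.max(),m.sum())
    save(p,n+'0')
print(ctrl.sense())
E
```

```text
pics
scene [[498.9   0.  319.6]
 [  0.  498.9 204. ]
 [  0.    0.    1. ]] [ 256.4 -687.4  903.6] [ 0.3  0.6 -0.8]
scene stand 0.93 [258.6 129.4] 202 297 72 196 4604
scene frame 0.58 [234. 109.] 203 297 72 141 1935
scene frame 0.24 [257.9 132.3] 202 297 72 196 4498
scene disc 0.93 [245.2 147.5] 219 277 121 172 2063
scene dot_centre 0.81 [244.5 145.7] 219 277 119 174 2142
scene holder 0.88 [348.  321.1] 324 371 296 342 1353
scene probe 0.76 [303.9 307.6] 294 309 286 328 530
scene probe 0.67 [350.6 298. ] 342 356 280 314 442
scene tape_measure 0.98 [347.8 161.7] 333 364 145 177 744
scene wax_tin 0.95 [319.8 245.8] 303 337 228 264 1061
scene alu_adapter 0.9 [374.3 226. ] 359 388 216 246 749
side [[381.2   0.  316.6]
 [  0.  381.2 197. ]
 [  0.    0.    1. ]] [ 173.1 -696.9  795. ] [ 0.4  0.6 -0.7]
side stand 0.61 [272.2 180.6] 223 295 115 210 2455
side frame 0.64 [362.1 228.1] 351 371 218 240 427
side frame 0.62 [251.5 139.8] 222 296 114 164 995
side disc 0.92 [255.8 172.7] 234 279 152 192 1346
side dot_centre 0.94 [252.9 170.6] 234 279 152 192 1350
side dot_centre 0.6 [250.3 139.2] 223 294 115 163 968
side dot_centre 0.21 [347.4 296.5] 329 367 277 316 943
side holder 0.76 [347.4 295.3] 329 367 277 316 990
side probe 0.78 [349.1 270.6] 344 355 258 290 309
side probe 0.63 [310.  283.8] 305 316 267 305 379
side tape_measure 0.89 [334.6 178.8] 323 347 169 192 427
side wax_tin 0.71 [318.7 243.2] 306 333 229 257 676
side wax_tin 0.59 [252.  142.1] 222 296 114 164 973
side alu_adapter 0.82 [362.6 228.2] 350 371 218 241 439
{'t': 1.0, 'qpos': array([-1.2,  0.4,  0. ,  1.4, -0. ,  1.4, -0. ]), 'qd': array([-0., -0.,  0.,  0., -0., -0., -0.]), 'effort': array([ -0. , -62.7,   0.8, -37.2,   0. ,   0. ,  -0. ]), 'ee_pos': array([240.9, 576.7, 231.3]), 'orientation': array([ 0.2,  1. ,  0. , -0. ]), 'ft_force': array([-0.2, -1. , -0.5]), 'wrist_torque': array([-0.,  0.,  0.]), 'finger_force': 0.0, 'finger_gap': 0.9986185551601293}
```

View images.

Run:
```python
import cv2
a=cv2.imread('pics/scene0.png')[50:350,180:420]
cv2.imwrite('pics/a.png',cv2.resize(a,None,fx=2,fy=2,interpolation=cv2.INTER_CUBIC))
```

```text
(no output)
```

View pics/scene0.png

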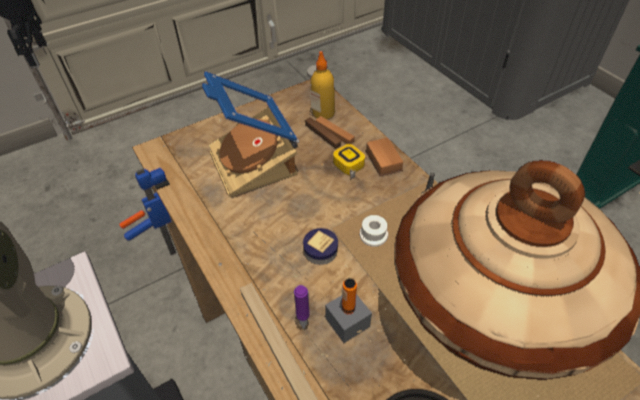

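View pics/a.png

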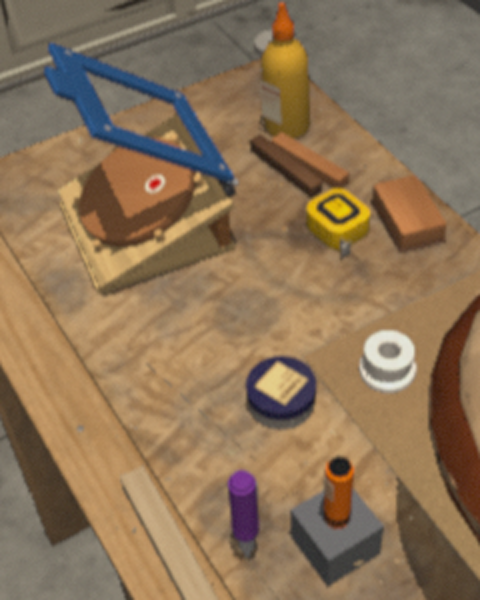

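```bash
cat >> h.py <<'E'
from scipy.optimize import least_squares
def T(v): # stand pose x,y,yaw -> R,t
    R=Ro.from_euler('z',v[2])*Ro.from_euler('y',-0.38); return R.as_matrix(), np.array([v[0],v[1],58.])
def S(v,X): R,t=T(v); return R@np.asarray(X,float)+t
def F(a,along,off,y=0): # point on frame in stand coords; hinge at (101,0,12); along towards low edge
    return np.array([101-along*np.cos(a)+off*np.sin(a)*1.0, y, 12+along*np.sin(a)+off*np.cos(a)])
E
python3 - <<'E'
from h import *
np.set_printoptions(precision=1,suppress=True)
p=ctrl.snapshot('scene'); q=ctrl.snapshot('side')
C=[((-95,95,0),(211,143)),((-95,-95,0),(231.5,193.5)),((95,-95,0),(296,150))]
f=lambda v: np.concatenate([proj(p,S(v,X))-u for X,u in C])
s=least_squares(f,[500,200,0],x_scale=[100,100,1]); v=s.x; print(v,s.fun)
def red(p,box):
    im=p['image'].astype(int); m=(im[:,:,0]>150)&(im[:,:,1]<70)&(im[:,:,2]<80); m2=np.zeros_like(m); x0,x1,y0,y1=box; m2[y0:y1,x0:x1]=m[y0:y1,x0:x1]
    ys,xs=np.nonzero(m2); return np.array([xs.mean(),ys.mean()]),len(xs)
for pp,b in((p,(215,285,115,180)),(q,(230,290,150,195))):
    u,n=red(pp,b); c,d=ray(pp,u); R,t=T(v); n_=R[:,2]; X=c+d*(((t+18*n_-c)@n_)/(d@n_)); print('dot',u,n,X,R.T@(X-t))
# disc mask centroid on mid plane, orange probe, holder
for pp,nm in((p,'scene'),(q,'side')):
    im=pp['image'].astype(int); m=(im[:,:,0]>170)&(im[:,:,1]>60)&(im[:,:,1]<130)&(im[:,:,2]<60); m[:,:335]=0;m[:,362:]=0;m[:250]=0;m[320:]=0
    ys,xs=np.nonzero(m); print(nm,'orange',xs.mean(),ys.mean(),xs.min(),xs.max(),ys.min(),ys.max(),len(xs))
    print(onz(pp,(xs.mean(),ys.mean()),100))
    for l in ['wax_tin','alu_adapter','holder','tape_measure']:
        r=ctrl.cut_out(pp,l)
        if r: print(l,onz(pp,r[0]['location'],25))
    print('purple',onz(pp,(302,300) if nm=='scene' else (310,284),70))
tips=[((180+27.),50+29.),]
# frame angle: tab edge mid near (204,81)->crop(55,60)
for a in np.arange(.5,1.3,.1): print(a,proj(p,S(v,F(a,183,18))),proj(p,S(v,F(a,225,18))),proj(p,S(v,F(a,200,18,-90))))
E
```

```text
[600.2 200.5  -0.2] [-0.6  0.7 -0.9 -1.2  1.5  0.4]
dot [256.8 141.4] 10 [610.1 186.2  82.2] [ 20.1 -12.5  18. ]
dot [264. 168.] 5 [608.1 185.5  81.5] [ 18.2 -13.5  18. ]
scene orange 349.6578947368421 287.5263157894737 343 356 283 290 38
[ 558.5 -291.1  100. ]
wax_tin [ 593.  -128.4   25. ]
alu_adapter [ 718.3 -159.6   25. ]
holder [ 544.5 -314.2   25. ]
tape_measure [800.8  48.1  25. ]
purple [ 478.  -249.9   70. ]
side orange 350.41121495327104 276.57943925233644 345 355 265 286 107
[ 544.5 -310.   100. ]
wax_tin [ 589.8 -133.6   25. ]
alu_adapter [ 714.4 -158.9   25. ]
holder [ 543.  -305.1   25. ]
tape_measure [788.4  52.2  25. ]
purple [ 472.3 -254.    70. ]
0.5 [210.4 129.3] [192.4 132.4] [213.2 154.9]
0.6 [211.1 122.8] [192.8 124.4] [214.  147.7]
0.7 [212.6 116.2] [194.3 116.1] [215.6 140.4]
0.7999999999999999 [214.9 109.5] [196.8 107.8] [218.2 132.9]
0.8999999999999999 [218.  102.9] [200.3  99.4] [221.8 125.4]
0.9999999999999999 [221.8  96.4] [204.8  91.1] [226.2 118. ]
1.0999999999999999 [226.4  90. ] [210.3  83. ] [231.5 110.8]
1.1999999999999997 [231.7  84. ] [216.7  75.2] [237.7 103.8]
```

Emit:
{"method": "drive_tool", "body": {
  "increments": [
    [-1,0.8,-0.95,0.6,0,0,0],
    [-1,0.8,-0.95,0.6,0,0,0],
    [-1,0.8,-0.95,0.6,0,0,0],
    [-1,0.8,-0.95,0.4,0,0,0],
    [-1,0.8,-0.95,0.3,0,0,0]
  ]
}}

```text
t: 2.12
ee_pos: [341.6, 457.2, 294.5]
orientation: [0.197, 0.98, 0.0, 0.0]
ft_force: [0.6, 0.7, 0.1]
finger_gap: 0.0
finger_force: 0.0
```

Emit:
{"method": "drive_tool", "body": {
  "increments": [
    [-1,0.8,-0.95,0.3,0,0,0],
    [-1,0.8,-0.95,0.2,0,0,0],
    [-1,0.8,-0.95,0.2,0,0,0],
    [-1,0.6,-0.95,0,0,0,0],
    [-1,0.5,-0.8,0,0,0,0]
  ]
}}

```text
t: 2.75
ee_pos: [429.2, 341.8, 311.5]
orientation: [0.197, 0.98, 0.0, 0.0]
ft_force: [0.2, -0.2, 0.0]
finger_gap: -0.003
finger_force: 0.0
```

Run:
```python
from h import *
np.set_printoptions(precision=3,suppress=True)
w=ctrl.snapshot('wrist'); save(w,'w1'); s=ctrl.sense(); print(s['ee_pos'],s['orientation'],s['qpos'],s['t'],s['ft_force'])
print('cam',-np.array(w['R']).T@w['t'],np.array(w['R'])[2],w['intrinsics'][0])
print(Ro.from_quat(s['orientation']).as_matrix())
```

```text
[431.355 338.568 311.655] [ 0.199  0.98  -0.     0.001] [-0.878  0.189  0.183  1.447 -0.033  1.508  0.474] 2.8 [ 2.477 -2.496  0.352]
cam [353.303 372.611 453.09 ] [ 0.298 -0.123 -0.947] [301.089   0.    316.816]
[[-0.921  0.39   0.001]
 [ 0.39   0.921 -0.001]
 [-0.002 -0.001 -1.   ]]
```

View pics/w1.png

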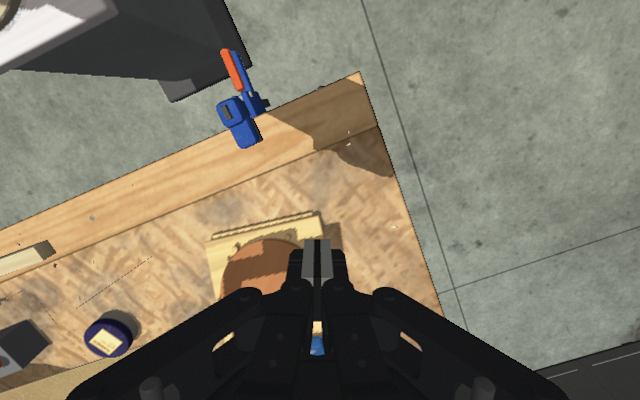

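Run:
```python
from h import *
np.set_printoptions(precision=3,suppress=True)
p=ctrl.snapshot('scene'); q=ctrl.snapshot('side'); w=ctrl.snapshot('wrist')
C=[(p,(-95,95,0),(211,143)),(p,(-95,-95,0),(231.5,193.5)),(p,(95,-95,0),(296,150)),(w,(-95,95,0),(322,212)),(w,(-95,-95,0),(207,241))]
# disc centroids
for pp in (p,q):
    r=ctrl.cut_out(pp,'stand'); print([ (x['confidence'],x['location']) for x in r])
f=lambda v: np.concatenate([proj(c,S(v,X))-u for c,X,u in C])
s=least_squares(f,[600,200,-.2],x_scale=[100,100,1]); v=s.x; print(v,s.fun)
im=p['image'].copy(); B=im.copy()
for a in (1.0,): pass
def line(im,P,col):
    P=[tuple(int(round(4*x)) for x in proj(p,S(v,X))) for X in P]
    cv2.polylines(im,[np.array(P)],True,col,1,cv2.LINE_AA,2)
line(im,[(-95,-95,0),(95,-95,0),(95,95,0),(-95,95,0)],(0,255,0))
line(im,[(78*np.cos(t),78*np.sin(t),18) for t in np.linspace(0,6.2,40)],(255,255,255))
for a,c in((.9,(255,0,0)),(1.0,(255,255,0)),(1.1,(255,0,255))): line(im,[F(a,200,18,-90),F(a,200,18,90),F(a,0,18,90),F(a,0,18,-90)],c)
cv2.imwrite('pics/o.png',cv2.resize(im[60:210,190:310,::-1],None,fx=4,fy=4,interpolation=cv2.INTER_CUBIC))
```

```text
[(0.93, [260.5, 132.0])]
[(0.88, [272.6, 181.5])]
[596.806 203.681  -0.145] [-2.792  1.099 -1.899 -1.223 -0.01  -0.463 -0.066  2.195 -0.372  0.963]
```

View pics/o.png

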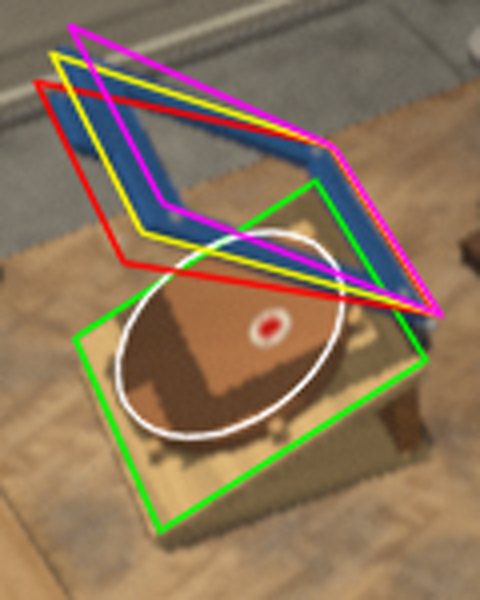

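Run:
```python
from h import *
np.set_printoptions(precision=1,suppress=True)
v=[597,203,-.15]
for a in (1.25,1.1,1.0,.8,.6,.4,.2,0,-.02): print(round(a,2),S(v,F(a,178,18)))
print(ctrl.sense()['ee_pos'])
```

```text
1.25 [585.5 204.7 254.3]
1.1 [564.8 207.9 237.5]
1.0 [552.4 209.7 224.7]
0.8 [531.9 212.8 195.6]
0.6 [517.5 215.  163. ]
0.4 [509.7 216.2 128.2]
0.2 [509.  216.3  92.4]
0 [515.3 215.3  57.3]
-0.02 [516.3 215.2  53.9]
[427.6 344.1 311.2]
```

Emit:
{"method": "drive_tool", "body": {
  "increments": [
    [-1,0.9,-0.9,0,0,0,0.33],
    [-1,0.9,-0.9,0,0,0,0.33],
    [-1,0.9,-0.9,0,0,0,0.33],
    [-1,0.9,-0.9,0,0,0,0.33],
    [-1,0.9,-0.9,0,0,0,0.33]
  ]
}}

```text
t: 3.68
ee_pos: [541.0, 231.2, 311.1]
orientation: [0.072, 0.997, 0.0, -0.0]
ft_force: [-0.2, 1.0, -0.5]
finger_gap: -0.003
finger_force: 0.0
```

Emit:
{"method": "drive_tool", "body": {
  "increments": [
    [-1,0.28,-0.45,-0.8,0,0,0],
    [-1,0.28,-0.45,-0.8,0,0,0],
    [-1,0,0,-0.6,0,0,0],
    [-1,0,0,-0.4,0,0,0],
    [-1,0,0,0,0,0,0]
  ]
}}

```text
t: 4.3
ee_pos: [554.1, 209.1, 245.7]
orientation: [0.073, 0.997, -0.0, -0.001]
ft_force: [-0.1, 0.2, 0.8]
finger_gap: -0.0
finger_force: 0.0
```

Emit:
{"method": "drive_tool", "body": {
  "increments": [
    [-1,0,0,-0.6,0,0,0],
    [-1,-0.12,0.08,-0.5,0,0,0],
    [-1,-0.4,0.04,-0.6,0,0,0],
    [-1,-0.36,0.04,-0.6,0,0,0],
    [-1,-0.32,0.04,-0.6,0,0,0]
  ]
}}

```text
t: 4.92
ee_pos: [524.6, 213.2, 173.0]
orientation: [0.074, 0.997, 0.0, 0.0]
ft_force: [0.8, 0.2, 1.3]
finger_gap: -0.002
finger_force: 0.7
```

Emit:
{"method": "drive_tool", "body": {
  "increments": [
    [-1,-0.2,0.04,-0.6,-0.05,-0.32,0],
    [-1,-0.16,0.04,-0.6,-0.05,-0.32,0],
    [-1,-0.12,0,-0.6,-0.05,-0.32,0],
    [-1,-0.08,0,-0.6,-0.05,-0.32,0],
    [-1,-0.04,0,-0.6,-0.05,-0.32,0]
  ]
}}

```text
t: 5.55
ee_pos: [509.7, 215.3, 98.3]
orientation: [0.073, 0.99, -0.009, 0.122]
ft_force: [1.6, -1.2, 0.2]
finger_gap: -0.001
finger_force: 0.6
```

Run:
```python
from h import *
p=ctrl.snapshot('scene');print(ctrl.sense()['ft_force'])
cv2.imwrite('pics/s2.png',cv2.resize(p['image'][40:220,180:340,::-1],None,fx=3,fy=3,interpolation=cv2.INTER_CUBIC))
```

```text
[-2.36091738  0.27471727 -1.24018486]
```

View pics/s2.png

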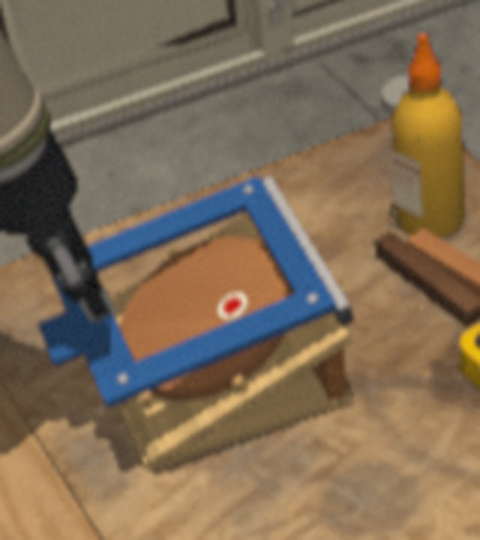

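Emit:
{"method": "drive_tool", "body": {
  "increments": [
    [-1,0,0,-0.5,-0.05,-0.31,0],
    [-1,0.08,0,-0.5,-0.05,-0.31,0],
    [-1,0.08,0,-0.32,-0.05,-0.31,0],
    [-1,0,0,-0.2,0,0,0],
    [-1,0,0,0,0,0,0]
  ]
}}

```text
t: 6.22
ee_pos: [513.8, 214.8, 60.6]
orientation: [0.073, 0.979, -0.016, 0.19]
ft_force: [-0.2, 0.1, 0.2]
finger_gap: -0.003
finger_force: 0.0
```

Emit:
{"method": "drive_tool", "body": {
  "increments": [
    [-1,0,0,-0.08,0,0,0],
    [-1,0,0,-0.08,0,0,0],
    [-1,0,0,-0.08,0,0,0],
    [-1,0,0,-0.04,0,0,0],
    [-1,0,0,0,0,0,0]
  ]
}}

```text
t: 6.85
ee_pos: [515.1, 215.2, 57.7]
orientation: [0.074, 0.979, -0.015, 0.191]
ft_force: [-27.5, -9.1, 49.0]
finger_gap: -0.001
finger_force: 27.4
```

Emit:
{"method": "drive_tool", "body": {
  "increments": [
    [-1,-0.1,0,0.3,0,0,0],
    [-1,-0.3,0,0.8,0,0,0],
    [-1,-0.3,0,1,0,0,0],
    [-1,-0.3,0,1,0,0,0],
    [-1,0,0,1,0,0,0]
  ]
}}

```text
t: 7.48
ee_pos: [488.4, 214.9, 157.1]
orientation: [0.073, 0.979, -0.016, 0.19]
ft_force: [1.1, 0.0, -0.9]
finger_gap: -0.001
finger_force: 0.0
```

Emit:
{"method": "drive_tool", "body": {
  "increments": [
    [1,0,-1,1,0.05,0.31,0],
    [1,0,-1,1,0.05,0.31,0],
    [1,0,-1,0.5,0.05,0.32,0],
    [1,0,-1,0.5,0.05,0.32,0],
    [1,0,-1,0,0.05,0.32,0]
  ]
}}

```text
t: 8.1
ee_pos: [489.5, 89.3, 232.7]
orientation: [0.074, 0.995, -0.005, 0.072]
ft_force: [-0.5, -0.3, 0.0]
finger_gap: 0.996
finger_force: 0.0
```

Run:
```python
from h import *
np.set_printoptions(precision=2,suppress=True)
p=ctrl.snapshot('scene');q=ctrl.snapshot('side');w=ctrl.snapshot('wrist');save(w,'w2')
s=ctrl.sense();print(s['ee_pos'],s['orientation'],s['qpos'],s['ft_force'])
v=[597,203,-.15]
cv2.imwrite('pics/s3.png',cv2.resize(p['image'][90:220,180:340,::-1],None,fx=3,fy=3,interpolation=cv2.INTER_CUBIC))
im=cv2.imread('pics/s3.png')
for P,c in (([F(0,200,18,-90),F(0,200,18,90),F(0,0,18,90),F(0,0,18,-90)],(0,255,255)),):
    cv2.polylines(im,[np.array([((proj(p,S(v,X))-[180,90]+.5)*3).round().astype(int) for X in P])],True,c,1)
a=cv2.resize(w['image'][:,:,::-1],(480,300)); cv2.imwrite('pics/s3.png',np.vstack([im[:,:480],a[:200]]))
def dot(pp):
    i=pp['image'].astype(int); m=((i[:,:,0]>140)&(i[:,:,1]<75)&(i[:,:,2]<90)).astype(np.uint8)
    r=ctrl.cut_out(pp,'disc')
    if not r: return None
    mm=cv2.dilate(cv2.morphologyEx(r[0]['mask'].astype(np.uint8),cv2.MORPH_CLOSE,np.ones((15,15))),np.ones((3,3)))
    ys,xs=np.nonzero(m*mm); return np.array([xs.mean(),ys.mean()]),len(xs)
R,t=T(v);n=R[:,2]
for pp in (p,q,w):
    d=dot(pp)
    if d:
        c,dd=ray(pp,d[0]);X=c+dd*((t+18*n-c)@n)/(dd@n);print('dot',d,X,R.T@(X-t))
    for l in('probe','holder'):
        for r in ctrl.cut_out(pp,l): print(l,round(r['confidence'],2),r['location'],onz(pp,r['location'],100 if l=='probe' else 40))
```

```text
[489.48  88.32 231.5 ] [ 0.08  0.99 -0.01  0.07] [-0.74 -0.01  0.46  1.85  0.07  1.18  1.11] [-0.48 -0.29 -0.71]
dot (array([257.  , 141.36]), 11) [609.93 184.52  83.59] [ 23.93 -16.34  18.  ]
probe 0.72 [347.4, 296.5] [ 544.13 -304.64  100.  ]
probe 0.59 [318.8, 375.6] [ 420.47 -402.09  100.  ]
holder 0.75 [348.9, 321.9] [ 536.74 -323.3    40.  ]
dot (array([264., 168.]), 5) [607.39 184.05  82.62] [ 21.3  -17.19  18.  ]
probe 0.97 [326.8, 339.8] [ 409.78 -398.89  100.  ]
probe 0.58 [348.7, 274.0] [ 546.04 -302.2   100.  ]
holder 0.37 [258.5, 178.3] [590.87 198.95  40.  ]
dot (array([416.85, 242.71]), 155) [608.32 181.14  83.16] [ 22.76 -19.93  18.  ]
probe 0.68 [5.1, 241.1] [ 525.77 -253.12  100.  ]
probe 0.57 [7.8, 159.0] [ 441.98 -193.75  100.  ]
holder 0.88 [35.0, 221.4] [ 535.42 -279.11   40.  ]
```

View pics/s3.png

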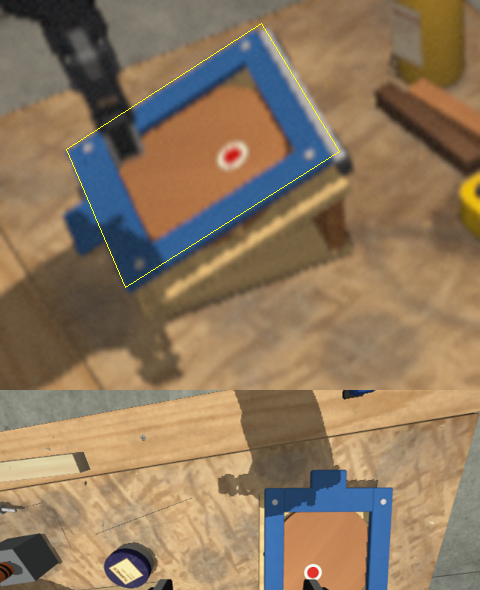

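Emit:
{"method": "drive_tool", "body": {
  "increments": [
    [1,0.16,-0.9,0.3,0.05,0.31,0],
    [1,0.16,-0.9,0.3,0.05,0.31,0],
    [1,0.16,-0.9,0.2,0.05,0.31,0],
    [1,0.16,-0.9,0,0,0,0],
    [1,0.16,-0.9,0,0,0,0]
  ]
}}

```text
t: 9.32
ee_pos: [509.2, -23.2, 251.2]
orientation: [0.074, 0.997, -0.0, 0.001]
ft_force: [0.2, 0.6, 0.5]
finger_gap: 0.999
finger_force: 0.0
```

Emit:
{"method": "drive_tool", "body": {
  "increments": [
    [1,0.16,-0.9,0,0,0,0],
    [1,0.16,-0.9,0,0,0,0],
    [1,0.16,-0.9,0,0,0,0],
    [1,0.16,-0.9,0,0,0,0],
    [1,0.16,-0.9,0,0,0,0]
  ]
}}

```text
t: 9.95
ee_pos: [529.1, -135.5, 251.2]
orientation: [0.074, 0.997, 0.0, 0.001]
ft_force: [0.5, -0.1, -0.5]
finger_gap: 0.998
finger_force: 0.0
```

Emit:
{"method": "drive_tool", "body": {
  "increments": [
    [1,0.16,-0.9,0,0,0,0],
    [1,0.16,-0.8,0,0,0,0],
    [1,0.16,-0.6,0,0,0,0],
    [1,0,0,0,0,0,0],
    [1,0,0,0,0,0,0]
  ]
}}

```text
t: 10.58
ee_pos: [541.1, -191.7, 251.1]
orientation: [0.074, 0.997, 0.0, 0.001]
ft_force: [-0.2, -0.1, 0.5]
finger_gap: 1.0
finger_force: 0.0
```

Run:
```python
from h import *
np.set_printoptions(precision=2,suppress=True)
p=ctrl.snapshot('scene');w=ctrl.snapshot('wrist')
s=ctrl.sense();print(s['ee_pos'],s['orientation'],s['qpos'])
cv2.imwrite('pics/s4.png',np.vstack([w['image'][:,:,::-1][:350],p['image'][220:,:,::-1]]))
for pp in (p,w):
    for l in('probe','holder'):
        for r in ctrl.cut_out(pp,l): print(l,round(r['confidence'],2),r['location'],onz(pp,r['location'],120 if l=='probe' else 40))
```

```text
[ 541.09 -191.49  251.25] [0.07 1.   0.   0.  ] [-0.28  0.31  0.72  1.51 -0.2   1.4   1.88]
probe 0.91 [318.0, 374.4] [ 416.35 -406.83  120.  ]
probe 0.79 [347.4, 297.7] [ 535.58 -316.19  120.  ]
probe 0.43 [374.7, 227.4] [ 672.25 -213.13  120.  ]
probe 0.35 [251.0, 162.3] [549.99  90.28 120.  ]
probe 0.75 [201.6, 197.0] [ 539.36 -303.82  120.  ]
probe 0.7 [163.3, 96.8] [ 445.51 -311.66  120.  ]
holder 0.72 [232.1, 172.9] [ 538.27 -295.18   40.  ]
```

View pics/s4.png

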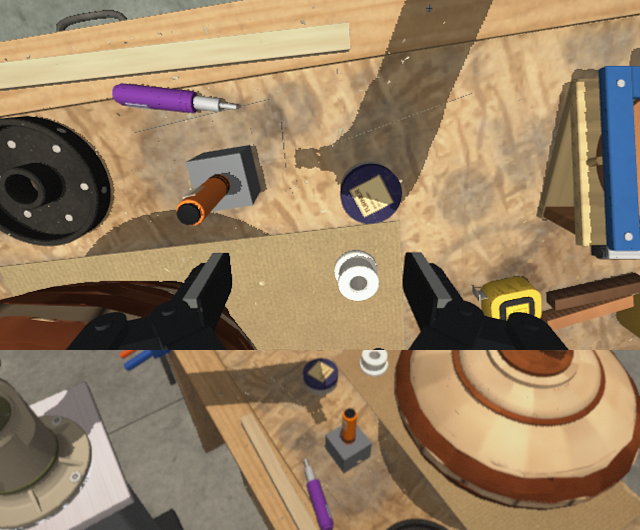

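Run:
```python
from h import *
np.set_printoptions(precision=1,suppress=True)
p=ctrl.snapshot('scene');w=ctrl.snapshot('wrist');q=ctrl.snapshot('side')
i=w['image']; print('cap',onz(w,(190,212),149),'base',onz(w,(229,184),56),'holder top corners',[onz(w,u,56) for u in((188,160),(252,148),(260,185),(202,210))])
print('scene cap',onz(p,(350,282),149))
for r in ctrl.cut_out(q,'probe'): print('side',r['confidence'],r['location'],onz(q,r['location'],105))
for z in range(0,351,50): print(z,'w',onz(w,(110,282),z)[:2],onz(w,(215,310),z)[:2],'s',onz(p,(396,250),z)[:2],onz(p,(420,325),z)[:2],onz(p,(480,360),z)[:2], onz(p,(550,175),z)[:2])
cv2.imwrite('pics/q4.png',np.hstack([q['image'][100:400,200:640,::-1],w['image'][100:400,:360,::-1]]))
```

```text
cap [ 542.8 -305.3  149. ] base [ 547.2 -297.6   56. ] holder top corners [array([ 512.4, -336.8,   56. ]), array([ 509.7, -261.8,   56. ]), array([ 553.8, -262. ,   56. ]), array([ 574.3, -337.6,   56. ])]
scene cap [ 547.  -306.3  149. ]
side 0.72 [349.9, 273.9] [ 545.7 -306.4  105. ]
side 0.7 [326.2, 339.1] [ 408.  -399.2  105. ]
0 w [ 687.9 -535.2] [ 762.9 -389.6] s [ 737.4 -217.9] [ 664.2 -388.1] [ 712.2 -504.8] [1204.7 -244.3]
50 w [ 658.8 -490.1] [ 724.2 -363.1] s [ 710.8 -243.9] [ 641.6 -404.6] [ 687.  -514.9] [1152.3 -268.8]
100 w [ 629.7 -445. ] [ 685.6 -336.5] s [ 684.2 -269.9] [ 619.  -421.2] [ 661.8 -525. ] [1099.8 -293.3]
150 w [ 600.6 -400. ] [ 646.9 -310. ] s [ 657.5 -295.8] [ 596.5 -437.8] [ 636.5 -535.1] [1047.3 -317.9]
200 w [ 571.4 -354.9] [ 608.2 -283.5] s [ 630.9 -321.8] [ 573.9 -454.3] [ 611.3 -545.2] [ 994.8 -342.4]
250 w [ 542.3 -309.8] [ 569.5 -256.9] s [ 604.3 -347.8] [ 551.4 -470.9] [ 586.1 -555.3] [ 942.4 -366.9]
300 w [ 513.2 -264.8] [ 530.9 -230.4] s [ 577.7 -373.8] [ 528.8 -487.5] [ 560.9 -565.4] [ 889.9 -391.4]
350 w [ 484.1 -219.7] [ 492.2 -203.9] s [ 551.1 -399.7] [ 506.2 -504. ] [ 535.7 -575.5] [ 837.4 -415.9]
```

View pics/q4.png

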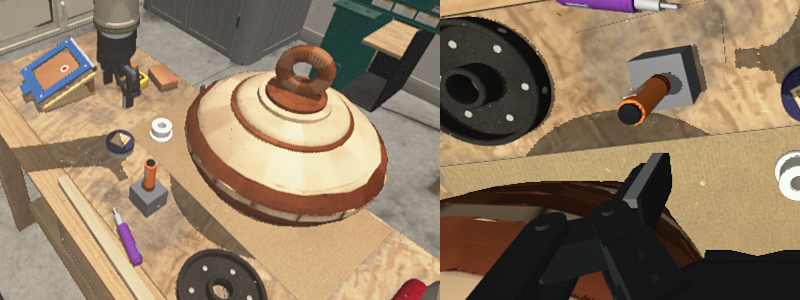

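Emit:
{"method": "drive_tool", "body": {
  "increments": [
    [1,0.04,-0.92,-0.3,0,0,0],
    [1,0.04,-0.92,-0.5,0,0,0],
    [1,0.04,-0.92,-0.6,0,0,0],
    [1,0.04,-0.9,-0.6,0,0,0],
    [1,0,-0.9,-0.4,0,0,0]
  ]
}}

```text
t: 11.7
ee_pos: [544.8, -307.0, 190.4]
orientation: [0.074, 0.997, 0.0, 0.001]
ft_force: [0.0, -0.5, 0.1]
finger_gap: 1.003
finger_force: 0.0
```

Emit:
{"method": "drive_tool", "body": {
  "increments": [
    [1,0,0,0,0,0,0],
    [1,0,0,0,0,0,0],
    [1,0,0,0,0,0,0],
    [1,0,0,0,0,0,0],
    [1,0,0,0,0,0,0]
  ]
}}

```text
t: 12.32
ee_pos: [545.2, -306.2, 191.5]
orientation: [0.074, 0.997, 0.0, 0.002]
ft_force: [0.3, -0.5, 0.9]
finger_gap: 1.0
finger_force: 0.0
```

Run:
```python
from h import *
np.set_printoptions(precision=1,suppress=True)
w=ctrl.snapshot('wrist'); s=ctrl.sense(); print(s['ee_pos'],s['orientation'],s['t'])
for r in ctrl.cut_out(w,'probe'):
    m=r['mask']; ys,xs=np.nonzero(m); print(r['confidence'],r['location'],xs.min(),xs.max(),ys.min(),ys.max())
im=w['image'].astype(int)
hs=cv2.cvtColor(w['image'],cv2.COLOR_RGB2HSV); o=((hs[...,0]>5)&(hs[...,0]<16)&(hs[...,1]>190)&(hs[...,2]>120))
r=[r for r in ctrl.cut_out(w,'probe')]
print('axis pred at tcp xy', [proj(w,[545.3,-306,z]) for z in(149,60)])
x0,y0=[int(a) for a in proj(w,[545.3,-306,149])]
c=w['image'][max(0,y0-90):y0+90,max(0,x0-120):x0+120,::-1]; print(x0-120,y0-90)
cv2.imwrite('pics/c5.png',cv2.resize(c,None,fx=3,fy=3,interpolation=cv2.INTER_CUBIC))
```

```text
[ 545.1 -306.3  191.5] [0.1 1.  0.  0. ] 12.375
0.87 [312.1, 203.7] 297 334 169 234
0.66 [242.8, 78.7] 185 331 59 94
axis pred at tcp xy [array([318.4, 220.8]), array([317.8, 182. ])]
198 130
```

View pics/c5.png

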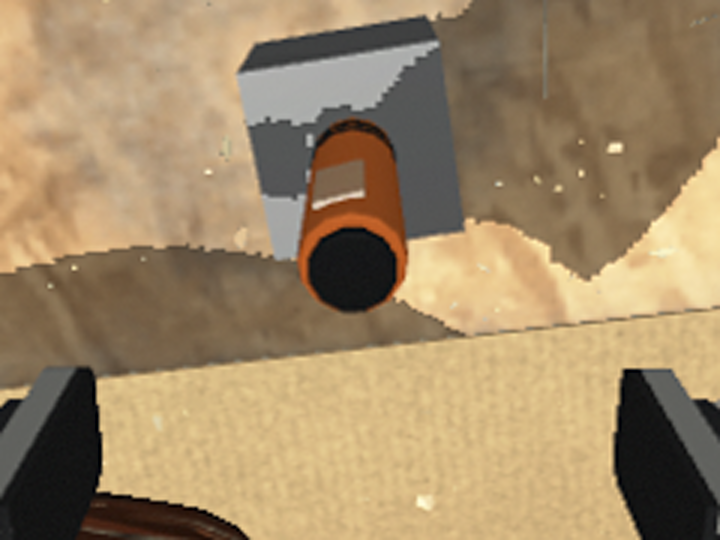

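Emit:
{"method": "drive_tool", "body": {
  "increments": [
    [1,0,-0.05,-0.8,0,0,0],
    [1,0,0,-0.9,0,0,0],
    [1,0,0,-0.9,0,0,0],
    [1,0,0,-0.8,0,0,0],
    [1,0,0,-0.75,0,0,0]
  ]
}}

```text
t: 13.1
ee_pos: [544.9, -307.8, 86.6]
orientation: [0.074, 0.997, 0.0, 0.001]
ft_force: [0.2, 0.4, 0.5]
finger_gap: 0.994
finger_force: 0.0
```

Emit:
{"method": "drive_tool", "body": {
  "increments": [
    [1,0,0,0,0,0,0],
    [-1,0,0,0,0,0,0],
    [-1,0,0,0,0,0,0],
    [-1,0,0,0,0,0,0],
    [-1,0,0,0,0,0,0]
  ]
}}

```text
t: 13.72
ee_pos: [545.3, -307.9, 88.2]
orientation: [0.074, 0.997, 0.0, 0.002]
ft_force: [-0.6, 1.2, 3.7]
finger_gap: 0.289
finger_force: 58.5
```

Emit:
{"method": "drive_tool", "body": {
  "increments": [
    [-1,0,0,0,0,0,0],
    [-1,0,0,0,0,0,0],
    [-1,0,0,0.1,0,0,0],
    [-1,0,0,0.3,0,0,0],
    [-1,0,0,0.4,0,0,0]
  ]
}}

```text
t: 14.35
ee_pos: [544.7, -307.8, 107.8]
orientation: [0.074, 0.997, 0.0, 0.001]
ft_force: [0.1, 0.1, -1.2]
finger_gap: 0.29
finger_force: 58.8
```

Emit:
{"method": "drive_tool", "body": {
  "increments": [
    [-1,0,0,0.6,0,0,0],
    [-1,0,0,1,0,0,0],
    [-1,0,0,1,0,0,0],
    [-1,0,0,1,0,0,0],
    [-1,0,0,1,0,0,0]
  ]
}}

```text
t: 14.98
ee_pos: [544.9, -308.0, 224.5]
orientation: [0.074, 0.997, -0.0, 0.002]
ft_force: [0.6, -0.1, -1.1]
finger_gap: 0.292
finger_force: 58.8
```

Emit:
{"method": "drive_tool", "body": {
  "increments": [
    [-1,0,0.6,0.2,0,0,0],
    [-1,0,0.9,0.2,0,0,0],
    [-1,0,1,0.2,0,0,0],
    [-1,0,1,0.2,0,0,0],
    [-1,0,1,0.2,0,0,0]
  ]
}}

```text
t: 15.6
ee_pos: [544.6, -193.1, 247.0]
orientation: [0.074, 0.997, 0.0, 0.001]
ft_force: [0.1, 0.6, -1.3]
finger_gap: 0.291
finger_force: 58.9
```

Emit:
{"method": "drive_tool", "body": {
  "increments": [
    [-1,0,1,0,0,0,0],
    [-1,0,1,0,0,0,0],
    [-1,0,1,0,0,0,0],
    [-1,0,1,0,0,0,0],
    [-1,0,1,0,0,0,0]
  ]
}}

```text
t: 16.23
ee_pos: [544.2, -68.3, 246.9]
orientation: [0.073, 0.997, 0.0, 0.001]
ft_force: [0.1, -0.8, -1.1]
finger_gap: 0.288
finger_force: 58.9
```

Emit:
{"method": "drive_tool", "body": {
  "increments": [
    [-1,0,1,0,-0.05,-0.31,0],
    [-1,0,1,0,-0.05,-0.31,0],
    [-1,0,1,0,-0.05,-0.31,0],
    [-1,0,1,0,-0.05,-0.31,0],
    [-1,0,1,0,-0.05,-0.31,0]
  ]
}}

```text
t: 16.85
ee_pos: [543.9, 56.5, 246.9]
orientation: [0.073, 0.99, -0.01, 0.119]
ft_force: [0.0, -0.3, -1.7]
finger_gap: 0.293
finger_force: 58.8
```

Emit:
{"method": "drive_tool", "body": {
  "increments": [
    [-1,0,1,0,-0.05,-0.31,0],
    [-1,0,1,0,-0.05,-0.31,0],
    [-1,0,0.9,0,-0.05,-0.31,0],
    [-1,0,0.7,0,0,0,0],
    [-1,0,0.4,0,0,0,0]
  ]
}}

```text
t: 17.48
ee_pos: [544.5, 156.0, 247.3]
orientation: [0.072, 0.98, -0.016, 0.187]
ft_force: [0.4, 0.8, -1.2]
finger_gap: 0.29
finger_force: 58.8
```

Run:
```python
from h import *
np.set_printoptions(precision=3,suppress=True)
w=ctrl.snapshot('wrist'); s=ctrl.sense(); print(s['ee_pos'],s['orientation'],s['t'],s['finger_gap'],s['qpos'])
print(Ro.from_quat(s['orientation']).as_matrix())
v=[597,203,-.15];print(-T(v)[0][:,2])
p=ctrl.snapshot('scene'); 
for r in ctrl.cut_out(p,'probe'): print(r['confidence'],r['location'])
im=cv2.resize(w['image'][:,:,::-1],(640,400)); cv2.imwrite('pics/w6.png',im)
```

```text
[544.687 156.891 247.384] [ 0.072  0.979 -0.016  0.188] 17.525 0.29018338203076327 [-0.887 -0.005  0.412  1.852  0.265  0.999  0.839]
[[-0.919  0.146  0.365]
 [ 0.135  0.989 -0.058]
 [-0.37  -0.004 -0.929]]
[ 0.367 -0.055 -0.929]
0.96 [318.5, 373.7]
0.49 [235.5, 111.4]
```

View pics/w6.png

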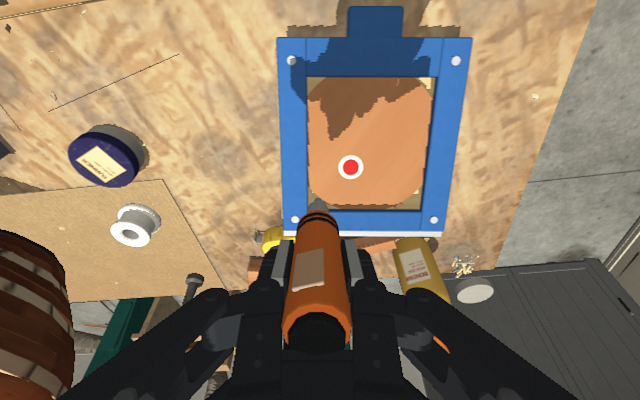

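```bash
cat >> h.py <<'E'
V=[597,203,-.15]
def dotw(w):
    i=w['image'].astype(int); m=((i[:,:,0]>170)&(i[:,:,1]<80)&(i[:,:,2]<90)).astype(np.uint8)
    n,l,st,ce=cv2.connectedComponentsWithStats(m); R,t=T(V);nn=R[:,2];best=None
    for k in range(1,n):
        if st[k,4]<30: continue
        c,d=ray(w,ce[k]);X=c+d*((t+18*nn-c)@nn)/(d@nn); q=R.T@(X-t)
        if np.hypot(q[0],q[1])<60 and (best is None or st[k,4]>best[2]): best=(ce[k],X,st[k,4],q)
    return best
E
python3 - <<'E'
from h import *
np.set_printoptions(precision=2,suppress=True)
w=ctrl.snapshot('wrist'); s=ctrl.sense(); R=Ro.from_quat(s['orientation']).as_matrix(); P=s['ee_pos']
print(P,dotw(w))
for d in(82,62,32,-60): print(d,proj(w,P+R[:,2]*d))
for r in ctrl.cut_out(w,'probe'):
    m=r['mask'];print(r['confidence'],r['location']);
    for y in range(180,330,6):
        x=np.nonzero(m[y])[0]
        if len(x): print(y,x.min(),x.max(),end='; ')
for y in range(186,216,3): print(y,w['image'][y,304:334:2].sum(1)//3)
E
```

```text
[545.25 153.8  247.43] (array([350.99, 165.84]), array([608.39, 180.43,  83.23]), np.int32(176), array([ 22.95, -20.62,  18.  ]))
82 [317.19 201.26]
62 [317.25 210.79]
32 [317.38 228.65]
-60 [318.19 344.39]
0.84 [313.9, 291.4]
204 311 323; 210 307 327; 216 303 331; 222 298 335; 228 297 336; 234 297 337; 240 296 338; 246 295 338; 252 294 339; 258 293 340; 264 292 341; 270 291 341; 276 290 342; 282 289 343; 288 288 344; 294 287 345; 300 285 347; 306 284 348; 312 283 349; 318 282 349; 324 282 350; 0.57 [376.8, 76.3]
180 282 451; 186 282 450; 192 282 449; 198 281 448; 204 283 448; 210 283 447; 216 283 446; 222 283 445; 228 284 444; 234 284 441; 186 [134 129 105 158 169 168 168 168 168 167 166 166 164 162 162]
189 [133 128 107 132 155 168 168 168 166 166 164 165 163 162 163]
192 [133 128 108 134 132 133 166 167 166 165 164 164 164 164 162]
195 [133 131 104 134 133 134 132 141 166 165 163 163 163 161 162]
198 [136 133 103 132 133 132  92  91 110 146 165 165 164 163 164]
201 [136 134  99 133 130 104  94  98  96  92  89 109 160 158 164]
204 [137 134  98  94  93  95  95 100  97  95  92 115 129 111 103]
207 [136 134  90  92  95  97  95 100  98  96  93  90 113 117 119]
210 [136 127  86  92  96  82  83  76  84  96  91  92  79  63  65]
213 [137 108  67  48  24  11  11  13  12  21  46  68  82 135 135]
```

Emit:
{"method": "drive_tool", "body": {
  "increments": [
    [-1,0.19,0.4,-0.2,0,0,0],
    [-1,0.19,0.4,-0.4,0,0,0],
    [-1,0.19,0.3,-0.6,0,0,0],
    [-1,0.19,0.17,-0.7,0,0,0],
    [-1,0.19,0,-0.69,0,0,0]
  ]
}}

```text
t: 18.35
ee_pos: [568.5, 187.2, 180.8]
orientation: [0.072, 0.979, -0.016, 0.188]
ft_force: [0.1, -0.3, -1.8]
finger_gap: 0.291
finger_force: 58.8
```

Emit:
{"method": "drive_tool", "body": {
  "increments": [
    [-1,0,0,0,0,0,0],
    [-1,0,0,0,0,0,0],
    [-1,0,0,0,0,0,0],
    [-1,0,0,0,0,0,0],
    [-1,0,0,0,0,0,0]
  ]
}}

```text
t: 18.98
ee_pos: [568.7, 186.5, 183.2]
orientation: [0.073, 0.979, -0.016, 0.188]
ft_force: [0.6, 0.2, -1.1]
finger_gap: 0.287
finger_force: 58.9
```

```bash
cat >> h.py <<'E'
def avg(n=12):
    f=[];m=[];P=[];Q=[]
    for _ in range(n):
        w=ctrl.snapshot('wrist'); s=ctrl.sense(); f.append(s['ft_force']);m.append(s['wrist_torque']);P.append(s['ee_pos']);Q.append(s['orientation'])
    R=Ro.from_quat(Q).mean().as_matrix()
    f=np.array(f); return w,f.mean(0),f.std(0),np.mean(m,0),np.mean(P,0),np.std(P,0),R,s['t']
E
cat > look.py <<'E'
from h import *
np.set_printoptions(precision=3,suppress=True)
w,f,fs,m,P,ps,R,t=avg(); n=-R[:,2]
print('t',t,'f',f,fs,'m',m,'P',P,ps,'z',R[:,2],'fn',f@n)
d=dotw(w); print('dot',d)
tip=P+82*R[:,2]; print('tip',tip,'stand frame',T(V)[0].T@(tip-T(V)[1]),'tip px',proj(w,tip))
if d: print('tip-dot stand', T(V)[0].T@(tip-d[1]))
im=w['image']; u=proj(w,tip).astype(int); cv2.imwrite(f'pics/k{t:.2f}.png',im[:,:,::-1])
E
python3 look.py
```

```text
t 19.575 f [-0.295  0.19  -1.526] [0.25  0.537 0.475] m [0.076 0.487 0.011] P [568.669 186.456 182.841] [0.023 0.031 0.105] z [ 0.366 -0.059 -0.929] fn -1.298406802959295
dot (array([318.54, 190.79]), array([607.893, 180.653,  83.019]), np.int32(252), array([ 22.384, -20.468,  18.   ]))
tip [598.685 181.658 106.683] stand frame [ 22.567 -20.851  43.409] tip px [318.151 201.108]
tip-dot stand [ 0.183 -0.382 25.409]
```

Emit:
{"method": "drive_tool", "body": {
  "increments": [
    [-1,0.082,-0.013,-0.208,0,0,0],
    [-1,0.082,-0.013,-0.208,0,0,0],
    [-1,0.082,-0.013,-0.208,0,0,0],
    [-1,0.082,-0.013,-0.208,0,0,0],
    [-1,0.082,-0.013,-0.208,0,0,0]
  ]
}}

```text
t: 20.2
ee_pos: [579.0, 184.8, 156.4]
orientation: [0.073, 0.979, -0.016, 0.188]
ft_force: [-1.4, -1.1, 0.1]
finger_gap: 0.289
finger_force: 58.9
```

Emit:
{"method": "drive_tool", "body": {
  "increments": [
    [-1,0,0,0,0,0,0],
    [-1,0,0,0,0,0,0],
    [-1,0,0,0,0,0,0],
    [-1,0,0,0,0,0,0],
    [-1,0,0,0,0,0,0]
  ]
}}

```text
t: 20.82
ee_pos: [578.9, 184.7, 156.9]
orientation: [0.073, 0.979, -0.016, 0.188]
ft_force: [-0.0, -0.1, 0.2]
finger_gap: 0.29
finger_force: 59.0
```

```bash
python3 look.py
```

```text
t 21.425 f [-1.297 -0.305  0.052] [0.476 0.376 0.328] m [-0.136  0.689 -0.094] P [578.911 184.764 156.782] [0.014 0.016 0.017] z [ 0.366 -0.059 -0.929] fn 0.5051085237331241
dot (array([310.933, 199.5  ]), array([605.056, 174.882,  82.242]), np.int32(30), array([ 20.291, -26.599,  18.   ]))
tip [608.921 179.955  80.622] stand frame [ 22.535 -21.005  15.359] tip px [318.094 201.041]
tip-dot stand [ 2.244  5.594 -2.641]
```

Emit:
{"method": "drive_tool", "body": {
  "increments": [
    [-1,0.02,-0.003,-0.05,0,0,0],
    [-1,0.02,-0.003,-0.05,0,0,0],
    [-1,0,0,0,0,0,0],
    [-1,0,0,0,0,0,0],
    [-1,0,0,0,0,0,0]
  ]
}}

```text
t: 22.05
ee_pos: [579.9, 184.7, 154.3]
orientation: [0.073, 0.979, -0.016, 0.188]
ft_force: [-1.6, -0.0, 0.3]
finger_gap: 0.294
finger_force: 59.0
```

```bash
sed -i 's/avg()/avg(30)/' look.py; python3 look.py
```

```text
t 23.55 f [-1.277 -0.185  0.587] [0.369 0.553 0.435] m [-0.036  0.629 -0.055] P [579.928 184.699 154.303] [0.014 0.018 0.021] z [ 0.366 -0.059 -0.929] fn 1.0020368640648265
dot None
tip [609.944 179.9    78.145] stand frame [ 22.564 -20.907  12.68 ] tip px [318.123 201.046]
```

Emit:
{"method": "drive_tool", "body": {
  "increments": [
    [-1,0.012,-0.002,-0.03,0,0,0],
    [-1,0,0,0,0,0,0],
    [-1,0,0,0,0,0,0],
    [-1,0,0,0,0,0,0],
    [-1,0,0,0,0,0,0]
  ]
}}

```text
t: 24.18
ee_pos: [580.2, 184.6, 153.6]
orientation: [0.073, 0.979, -0.016, 0.188]
ft_force: [-1.4, -0.3, 1.0]
finger_gap: 0.287
finger_force: 59.0
```

```bash
python3 look.py
```

```text
t 25.675 f [-1.071  0.113  0.856] [0.484 0.387 0.516] m [ 0.076  0.603 -0.009] P [580.22  184.624 153.54 ] [0.013 0.019 0.014] z [ 0.366 -0.059 -0.929] fn 1.193316115423452
dot None
tip [610.233 179.82   77.382] stand frame [ 22.557 -20.942  11.861] tip px [318.105 201.037]
```

Run:
```python
from h import *
np.set_printoptions(precision=2,suppress=True)
w=ctrl.snapshot('wrist'); i=w['image'].astype(int); m=(i.min(2)>170); m[:, :270]=0; m[:,370:]=0; m[:150]=0; m[230:]=0
ys,xs=np.nonzero(m); print(len(xs),xs.min(),xs.max(),ys.min(),ys.max())
R,t=T(V)
th=np.linspace(0,6.28,60); P=np.array([proj(w,R@np.array([22.6+13*np.cos(a),-20.9+13*np.sin(a),19.5])+t) for a in th]); print('expected ring',P.min(0),P.max(0))
print(ctrl.sense()['finger_gap'],ctrl.sense()['t'])
```

```text
283 302 335 189 214
expected ring [301.22 188.42] [335.14 220.11]
0.2928598361883947 25.725
```

The visible ring matches the one predicted around the pin, and the measured force corresponds to the pin being about half in. I'm handing in.

```bash
python3 -c "
from cell import ctrl; print(ctrl.hand_in())"
```

```text
the job is handed in; nothing more can be done
None
```

The frame is folded fully down, and the orange probe is held square on the red dot with its pin about 8 mm (half) in at about 2.5 N. Two things could count against it: the shut fingertips briefly read about 57 N at the frame's end stop, and the purple look-alike was found lying on the bench, though I don't believe the arm touched it.

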